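# Box up a pipe offcut with its flange

## Task

Pack the shortest of the three pipe offcuts standing on the bench into the grey steel box, in the free end beside the flange that is already there, so that both stay below the rim. Then put the box's loose lid on, handle up, seated flat on the rim and covering the opening all round. Lower the offcut and the lid into place, do not drop them.

Things in the scene. Friction and masses are not known exactly. Their poses are not given: they have to be found in the camera images.
- box: Open grey steel box fixed to the bench (sizes in mm), 210 long (its x), 140 wide (its y), 75 high; walls and floor 5 thick (inside 200 x 130, 70 deep). Origin: centre of its underside, on the bench; z up. One end along x holds the flange; the other, free end has a thin round rubber pad (60 across, look only) on the floor, centred about 52 from the box's middle: there the offcut goes.
- lid: Loose lid, 0.5 kg, sizes in mm, handle up on the bench. Plate 234 (x) x 164 (y) x 4; below it a block 164 x 94, 10 deep, enters the box with 18 spare per side; above, a centred wooden bar along x, 90 long, 18 wide, 24 to 46 above the plate's underside, posts 33 from its middle. Origin: centre of plate's underside, 10 above the bench at first, 75 when on the box. z up. Fits either way round.
- stub: Shortest pipe offcut: bare steel tube standing on end, 48 mm outside diameter, 36 bore, 45 high, 0.3 kg. Origin: centre of its underside; z along the tube. Two other steel offcuts stand near in changing order, centres 90 or more apart: one 48 wide and 80 high, one 70 wide and 65 high, both too tall (60 is free above the box floor with the lid on).
- flange: Dark steel pipe flange lying loose on the box floor in one end, hub up: disc 80 mm across and 16 thick, hub 50 across up to 40 high, 0.55 kg. Origin: centre of its underside, about 52 from the box's middle along the box's x; which end varies. It stays in the box.
Things that resemble listed ones, but are neither listed nor needed, are in the scene too. What is shaped like the stub but blue or brown is not meant.

How it is judged:
On the way:
1. the short offcut is in the box with the flange, both down near its floor, and let go (x of stub in the frame of box between -0.1 and 0.1 m and y of stub in the frame of box between -0.065 and 0.065 m and z of each of stub, flange in the frame of box below 0.04 m and x of flange in the frame of box between -0.1 and 0.1 m and y of flange in the frame of box between -0.065 and 0.065 m and contact force between the fingers and stub below 0.1 N and linear speed of stub below 0.03 m/s), for 0.2 s.
At the end, for the whole second after the job is handed in: Offcut and flange inside the box, origins under 40 mm above its underside; lid handle up on the rim, within 15 mm of the box centre along its x and y, turned under 0.18 rad (either way round), origin 70 to 79 mm above the box underside, tilt under 0.05 rad; all released and at rest (all of step 1 and x of lid in the frame of box between -0.015 and 0.015 m and y of lid in the frame of box between -0.015 and 0.015 m and z of lid in the frame of box between 0.07 and 0.079 m and angle between lid's own z axis and vertical below 0.05 rad and angle between the x axis of lid and the x axis of box, either way round below 0.18 rad and linear speed of lid below 0.03 m/s and contact force between the fingers and lid below 0.1 N); the robot touches nothing.
It fails at once if the offcut falls freely, faster than 0.8 m/s (about 35 mm drop) (contact force between the fingers and stub below 0.1 N and linear speed of stub above 0.8 m/s).
It fails at once if the lid falls freely, faster than 0.8 m/s (about 35 mm drop) (contact force between the fingers and lid below 0.1 N and linear speed of lid above 0.8 m/s).
It also fails if it takes over 62 s, if anything falls off the work surface, if the arm or the gripper's body presses on something with over 40 N, if the wrist force passes 120 N, or if a joint passes its speed limit or range.

## Robot

A 6-joint arm with a two-finger parallel gripper is mounted at the origin on the work surface. World frame = base frame: x ahead of the robot, y to its left, z up, the work surface at z = 0. Lengths are in m, angles in rad, forces in N, time in s.
With the tool pointing down it reaches from about 0.275 to 1 m from the base axis. Payload 8.4 kg.
Tool frame: the origin (TCP) lies midway between the tips of the shut fingers; the grasp point (between the pads) lies 19 mm behind it; z points along the fingers, y is the direction in which the jaws open and shut (so a half turn about z gives the same grasp; the last joint's range is limited). The gripper opens to 85 mm and grips with 20 to 120 N. Pads are 22 mm wide; open, the fingers measure 114 mm over their backs; the gripper's body (76 mm by 85 mm) begins 54 mm behind the grasp point. The pads swing forward as they close: fully open they stand 13 mm farther back than shut.
Start: joints at [1.262, 0.353, 1.633, -0, 1.155, -0.002], TCP at [0.189, 0.596, 0.231] pointing down, gripper open.
Joint ranges: [-2.63, 2.63], [-0.92, 2.1], [0.06, 2.66], [-1.3, 4.44], [0, 2.69], [-3.02, 3.02]. Speed limits (rad/s): [2.22, 2.22, 2.79, 3.14, 3.14, 3.14].

## Interface

Orientations are given as a rotation vector (axis times angle).
In Python, from bench import arm gives the robot as it stands.
- The arm moves only by the shell command python3 -m jog 'ROWS' [OPENING] [FORCE]. ROWS is a JSON object of lists of equal length, an entry for each row: "delta_pos": the shift along the tool's x, y, z in mm, a list of three; "turn": the turn about the tool's z in rad. In form: {"delta_pos": [[x, y, z], ...], "turn": [turn, ...]}. A call has exactly 10 rows; each row is the pose to reach, as a shift and turn from the pose measured when the call began, along the tool's axes at that moment; what a row does not reach only later rows make up. A row lasts 1/8 s, in which the tool goes at most 62.5 mm and 10.7 degrees, less where a joint would pass 70% of its speed; a pose out of reach is approached as far as the arm can. A call with a gripper value outside its range is refused whole. OPENING is the finger opening in mm, from 0 to 85.4, set as the call begins (- or left out, the last holds). The fingers move at their own pace and stop on an object; FORCE is the grip in N (left out, the last holds). Time passes only in rows, so rows that repeat a pose let the fingers close, or fill a call up. It gives the time, the measured TCP pose, the force and the opening at its end, in the units of the state.
- arm.get_state(): the state, without advancing time (a new reading comes with each control period).
- arm.capture(name): name is "side" or "top" or "wrist"; returns (picture, depth): 384x512x3 uint8, red, green, blue; 384x512 float32, m along the optical axis (not along the pixel's ray), 0 where there is no reading.
- arm.calibration(name): a dict with "vertical_fov" (degrees; the focal length in pixels is half the picture's height over the tangent of half this angle, whatever the lens; pixels are square), "cx", "cy" (the principal point, pixels), "position" and "attitude" of the camera in the world. Camera axes: x right, y up, looking along -z (the intrinsics and any distortion apply to the point x, -y, -z); pixel columns grow to the right and rows downward; lengths in m; the calibration is good to about 2 mm. A picture is of the moment at which its call begins: read the wrist's pose just before it. calibration takes no time and is no camera call; for the wrist camera it gives the pose at the moment of the call.
- arm.finish_job(): hands the job in, once; it reports no verdict.
Trained networks look in the newest picture that a camera, given by its name, has taken for a name from the list of things; names that differ only in an ending like _2 or _b are one class to them, and where a whole thing is asked for, a point or a joint stands for the part that bears it (a point fixed in the world has none). Each returns a list of dicts, best first, with "conf" (0 to 1); they miss things now and then, are a little off and sometimes report something else, mostly with a low value. They report only what shows in the picture. A call takes as long as a camera call. They do not tell look-alikes from the thing itself.
- arm.silhouettes(camera, label): "region" (384x512 bool, what is visible of it) and "at" ([row, column] in pixels, amid what is visible of it).
- arm.landmark_of(camera, label): "at" ([row, column] in pixels: a listed point, or the origin of a listed thing).
The state is a dict: "clock": time; "qpos": joint angles; "joint_velocities": joint speeds; "effort": joint torques, N m; "ee_pos": TCP position; "ee_rot": TCP orientation; "wrist_force": force on the tool from outside, world axes, zero at the start; "ft_torque": the same for the moment, N m; "finger_gap": opening from 0.0 (shut) to 1.0 (fully open).
Only numpy, scipy, OpenCV 4.12 (cv2) and the standard library are available. Lean on these libraries where they do the work, as an engineer would, in place of code of your own. Each camera call takes 0.05 s, during which the arm holds its last target. There are 200 camera calls.

## Working session

There is one attempt and no reset: what is moved stays moved. The work goes in short steps, Python scripts to look and compute and a shell command to move; the robot and the scene stay as the last step left them, time stands still between calls to the robot, and variables do not carry over. Pictures are saved under pics/ and viewed, about 8 in all and at most 12, crops included, and the job is handed in when it is done.

```bash
ls; mkdir -p pics
cat > h.py <<'E'
import numpy as np, cv2, json
from bench import arm
from scipy.spatial.transform import Rotation as R
def cal(n):
    c=arm.calibration(n); return c
def rotm(a):
    a=np.array(a,float)
    if a.shape==(3,3): return a
    return R.from_rotvec(a).as_matrix() if a.size==3 else R.from_quat(a).as_matrix()
def cloud(d,c):
    h,w=d.shape; f=h/2/np.tan(np.radians(c["vertical_fov"])/2)
    v,u=np.mgrid[:h,:w]
    P=np.stack([(u-c["cx"])/f*d,-(v-c["cy"])/f*d,-d],-1)
    return P@rotm(c["attitude"]).T+np.array(c["position"])
E
python3 - <<'E'
from h import *
ims=[]
for n in("top","side"):
    c=cal(n); p,d=arm.capture(n); np.savez(f"{n}0.npz",p=p,d=d,P=cloud(d,c)); print(n,c)
    ims.append(p)
    for l in ("box","lid","stub","flange"):
        for r in arm.silhouettes(n,l):
            P=cloud(d,c)[r["region"]]; P=P[d[r["region"]]>0]
            print(l,round(r["conf"],2),np.round(r["at"]),np.round(np.median(P,0),3),P.min(0).round(3),P.max(0).round(3),len(P))
cv2.imwrite("pics/a.png",cv2.resize(ims[0],(800,600))[...,::-1]); cv2.imwrite("pics/b.png",ims[1][...,::-1])
print(arm.get_state())
E
```

```text
pics
top {'vertical_fov': 49.833973910405845, 'cx': 250.10507123901672, 'cy': 189.23179800965818, 'position': array([ 0.34539103, -0.03547071,  0.87412523]), 'attitude': array([ 0.12539867, -0.17170451, -1.54162522])}
box 0.74 [193.  95.] [0.496 0.267 0.015] [ 0.373  0.162 -0.002] [0.594 0.334 0.079] 6733
lid 0.74 [184. 363.] [ 0.529 -0.298  0.014] [ 0.398 -0.421 -0.003] [ 0.67  -0.188  0.06 ] 8146
stub 0.86 [232. 291.] [ 0.425 -0.139  0.043] [ 0.406 -0.153  0.003] [ 0.45  -0.107  0.047] 206
stub 0.55 [213. 235.] [ 0.45  -0.031  0.044] [ 0.421 -0.052 -0.001] [ 0.468 -0.011  0.048] 221
stub 0.5 [261. 221.] [ 0.357 -0.009  0.044] [ 0.334 -0.034  0.015] [0.379 0.008 0.047] 164
flange 0.83 [224.  99.] [0.428 0.242 0.022] [0.391 0.209 0.003] [0.469 0.291 0.049] 1267
side {'vertical_fov': 52.940280709399545, 'cx': 248.1475005929624, 'cy': 189.20526221056937, 'position': array([ 0.35771236, -0.68162659,  0.72155755]), 'attitude': array([ 0.77193098, -0.09363154, -0.20303792])}
box 0.84 [127. 219.] [0.488 0.257 0.039] [ 0.372  0.159 -0.002] [0.591 0.321 0.078] 3333
lid 0.75 [292. 291.] [ 0.5
[... 509 characters left out ...]
0.047] 164
{'clock': 0.5, 'qpos': array([ 1.26160638e+00,  3.52989355e-01,  1.63346775e+00, -6.70315879e-07,
        1.15520066e+00, -2.40930405e-03]), 'joint_velocities': array([ 5.64486632e-05, -2.82206200e-04, -1.51810276e-03,  1.66201379e-03,
        2.25348273e-03, -8.73722628e-04]), 'effort': array([ 6.88584328e-05, -6.04692221e+01, -3.42179954e+01, -1.23341711e-04,
        2.27976503e-03,  1.31103073e-05]), 'ee_pos': array([0.18873877, 0.59578154, 0.23125858]), 'ee_rot': array([-4.80000566e-01, -3.10469711e+00,  1.01197439e-04]), 'wrist_force': array([ 0.13500018,  0.25597804, -1.13317848]), 'ft_torque': array([ 0.03199798, -0.03697891,  0.02143982]), 'finger_gap': 0.9978189919286414}
```

View pics/a.png

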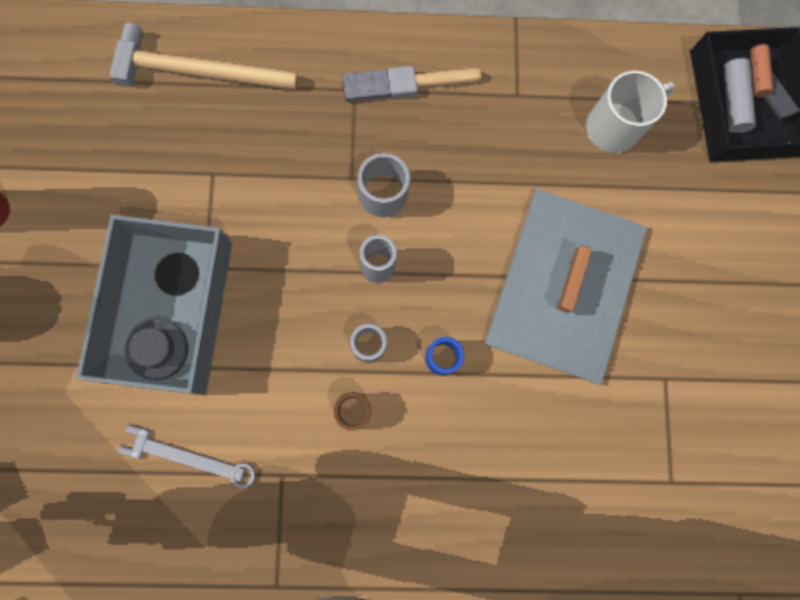

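View pics/b.png

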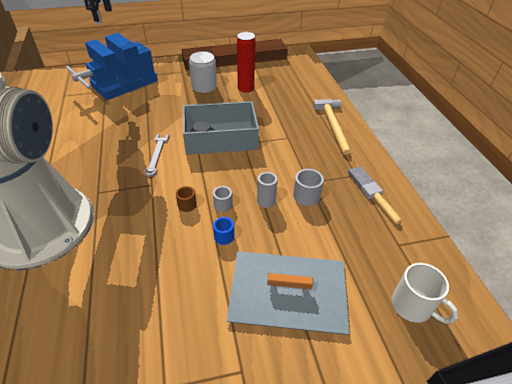

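The top view (800x600 scale) shows the grey stub at (368,342), between a taller offcut at (378,258), the blue ring at (445,355) and the brown ring at (352,410). The box is at the left, with the flange at (155,347) and the pad at (177,274). The lid is at the right, with its bar at (575,278). Next I'll fit the poses.

Run:
```python
from h import *
from scipy.optimize import least_squares
for n in("top","side"):
    z=np.load(n+"0.npz"); P=z["P"].reshape(-1,3); ok=z["d"].ravel()>0
    P=P[ok]; C=z["p"].reshape(-1,3)[ok].astype(int)
    def near(x,y,r,a,b): return (np.hypot(P[:,0]-x,P[:,1]-y)<r)&(P[:,2]>a)&(P[:,2]<b)
    m=near(.445,-.033,.035,.041,.05); Q=P[m]
    f=least_squares(lambda q:np.clip(np.abs(np.hypot(Q[:,0]-q[0],Q[:,1]-q[1])-.021)-.003,0,None),[.445,-.033],loss='soft_l1',f_scale=.002).x
    print(n,"stub",len(Q),f.round(4),Q[:,2].max().round(4),"bbox mid",((Q.min(0)+Q.max(0))/2).round(4))
    m=near(.49,.25,.15,.0705,.08); Q=P[m]
    r=cv2.minAreaRect(Q[:,:2].astype(np.float32)*1000); print("box",len(Q),r,np.median(Q[:,2]))
    m=near(.53,-.30,.18,.0085,.02)&(np.abs(C[:,0]-C[:,2])<50); Q=P[m]
    r=cv2.minAreaRect(Q[:,:2].astype(np.float32)*1000); print("lid",len(Q),r,np.median(Q[:,2]))
    m=near(.53,-.30,.10,.038,.06); Q=P[m]
    r=cv2.minAreaRect(Q[:,:2].astype(np.float32)*1000); print("bar",len(Q),r,np.median(Q[:,2]),Q.mean(0))
    m=near(.43,.25,.06,.04,.055); print("flange hub",P[m].mean(0).round(4), m.sum())
    m=near(.54,.25,.06,.0,.012)&(C.sum(1)<150); print("pad",P[m].mean(0).round(4), m.sum())
```

```text
top stub 195 [ 0.4443 -0.031 ] 0.0484 bbox mid [ 0.4446 -0.0312  0.0447]
box 1081 ((484.1630554199219, 242.54005432128906), (142.20620727539062, 210.62423706054688), 84.28730010986328) 0.07437976568014304
lid 7631 ((534.7605590820312, -301.9987487792969), (164.98252868652344, 235.37896728515625), 71.33818817138672) 0.013553211378242058
bar 444 ((533.9714965820312, -301.61395263671875), (18.813148498535156, 90.22238159179688), 71.63028717041016) 0.05493524393576765 [ 0.5328686  -0.2995382   0.05357962]
flange hub [0.4303 0.2477 0.0445] 507
pad [0.5357 0.2343 0.0061] 552
side stub 117 [ 0.4442 -0.0316] 0.0459 bbox mid [ 0.4439 -0.0323  0.0435]
box 386 ((483.94061279296875, 241.40420532226562), (147.86253356933594, 210.23045349121094), 83.805419921875) 0.07321054745214833
lid 7683 ((535.3450927734375, -278.10382080078125), (213.11566162109375, 246.66090393066406), 71.77521514892578) 0.013073561907634867
bar 534 ((533.6056518554688, -302.9375305175781), (19.83642578125, 89.26730346679688), 72.03300476074219) 0.053986061681511155 [ 0.53261079 -0.30559273  0.0517807 ]
flange hub [0.4304 0.2471 0.0436] 143
pad [nan nan nan] 0<stdin>:17: RuntimeWarning: Mean of empty slice.
  ret = um.true_divide(
```

```bash
cat >> h.py <<'E'
def go(x,y,z,yaw):
    "deltas in tool axes (mm), turn, to TCP x,y,z with tool y at world angle yaw (deg, mod 180)"
    s=arm.get_state(); M=rotm(s["ee_rot"]); p=np.array(s["ee_pos"])
    d=M.T@(np.array([x,y,z])-p)*1000
    cur=np.degrees(np.arctan2(M[1,1],M[0,1]))
    t=-((yaw-cur+90)%180-90)
    print("t",s["clock"],"tcp",p.round(4),"yaw",round(cur,2),"tilt z",M[:,2].round(4),"gap",round(s["finger_gap"],3),"F",s["wrist_force"].round(1),"q6",round(s["qpos"][5],2))
    print("  delta",d.round(1),"turn",round(np.radians(t),3))
E
python3 -c "
from h import *
go(.4443,-.0312,.2,84.1)"
```

```text
t 0.5 tcp [0.1887 0.5958 0.2313] yaw 72.42 tilt z [-0.e+00 -1.e-04 -1.e+00] gap 0.998 F [ 0.1  0.3 -1.1] q6 -0.0
  delta [-433.  -520.5   31.3] turn -0.204
```

```bash
python3 -m jog '{"delta_pos":[[-36,-43,0],[-72,-87,0],[-108,-130,0],[-144,-173,0],[-180,-217,0],[-216,-260,5],[-252,-303,10],[-288,-347,15],[-324,-390,20],[-360,-433,25]],"turn":[-0.1,-0.204,-0.204,-0.204,-0.204,-0.204,-0.204,-0.204,-0.204,-0.204]}'
python3 -c "
from h import *
go(.4443,-.0312,.2,84.1)"
```

```text
clock: 1.75
ee_pos: [0.4019, 0.0726, 0.2066]
ee_rot: [0.161, 3.136, 0.0]
wrist_force: [1.3, 0.1, -0.2]
finger_gap: 1.001
t 1.75 tcp [0.4019 0.0726 0.2066] yaw 84.11 tilt z [ 1.3e-03  2.0e-04 -1.0e+00] gap 1.001 F [ 1.3  0.1 -0.2] q6 -1.29
  delta [-52.9 -98.9   6.6] turn 0.0
```

```bash
python3 -m jog '{"delta_pos":[[-26,-49,3],[-45,-85,5],[-53,-99,6],[-53,-99,6],[-53,-99,6],[-53,-99,6],[-53,-99,6],[-53,-99,6],[-53,-99,6],[-53,-99,6]],"turn":[0,0,0,0,0,0,0,0,0,0]}' 75
python3 - <<'E'
from h import *
c=cal("wrist"); p,d=arm.capture("wrist"); P=cloud(d,c).reshape(-1,3)
cv2.imwrite("pics/c.png",p[...,::-1])
m=(np.hypot(P[:,0]-.444,P[:,1]+.031)<.035)&(P[:,2]>.04)&(P[:,2]<.05)&(d.ravel()>0); Q=P[m]
print(len(Q)); 
if len(Q): print((Q.min(0)+Q.max(0))/2,np.ptp(Q,0))
go(.4443,-.0312,.009,84.1)
E
```

```text
clock: 3.0
ee_pos: [0.4444, -0.0313, 0.2006]
ee_rot: [0.161, 3.136, 0.001]
wrist_force: [-0.4, -0.2, 0.5]
finger_gap: 0.879
731
[ 0.44378704 -0.03014974  0.04348529] [0.04755405 0.04728537 0.00693817]
t 3.05 tcp [ 0.4444 -0.0314  0.2006] yaw 84.11 tilt z [ 1.3e-03  3.0e-04 -1.0e+00] gap 0.878 F [-1.1 -0.1 -0.2] q6 -1.54
  delta [4.000e-01 1.000e-01 1.916e+02] turn 0.0
```

View pics/c.png

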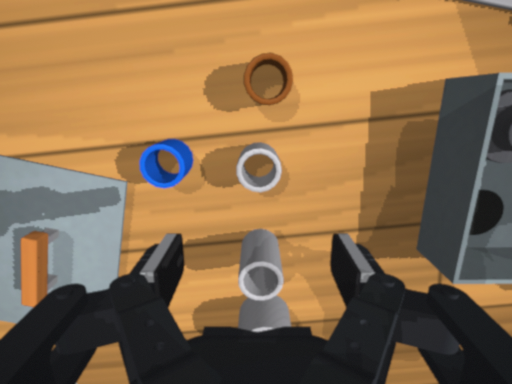

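The wrist view shows the stub at (260,168), centred between the fingers with clear space either side. I'm descending now.

```bash
python3 -m jog '{"delta_pos":[[0.5,-0.5,40],[0.5,-0.5,80],[0.5,-0.5,120],[0.5,-0.5,150],[0.5,-0.5,170],[0.5,-0.5,182],[0.5,-0.5,190],[0.5,-0.5,190],[0.5,-0.5,190],[0.5,-0.5,190]],"turn":[0,0,0,0,0,0,0,0,0,0]}' 75
python3 -m jog '{"delta_pos":[[0,0,0],[0,0,0],[0,0,0],[0,0,0],[0,0,0],[0,0,0],[0,0,0],[0,0,-10],[0,0,-30],[0,0,-60]],"turn":[0,0,0,0,0,0,0,0,0,0]}' 30 50
python3 -c "
from h import *
go(.5357,.2364,.18,84.1)"
```

```text
clock: 4.3
ee_pos: [0.4446, -0.0318, 0.0112]
ee_rot: [0.161, 3.135, 0.0]
wrist_force: [0.4, -0.8, 0.0]
finger_gap: 0.876
clock: 5.55
ee_pos: [0.4435, -0.0317, 0.0715]
ee_rot: [0.161, 3.137, 0.0]
wrist_force: [-0.5, 0.7, -2.6]
finger_gap: 0.542
t 5.55 tcp [ 0.4435 -0.0317  0.0715] yaw 84.11 tilt z [ 4.e-04  3.e-04 -1.e+00] gap 0.542 F [-0.5  0.7 -2.6] q6 -1.54
  delta [ -64.2  276.2 -108.4] turn 0.0
```

```bash
python3 -m jog '{"delta_pos":[[0,0,-50],[-5,20,-90],[-15,65,-100],[-25,110,-100],[-36,155,-100],[-46,200,-100],[-56,240,-100],[-62,266,-100],[-64,276,-100],[-64,276,-100]],"turn":[0,0,0,0,0,0,0,0,0,0]}'
python3 - <<'E'
from h import *
c=cal("wrist"); p,d=arm.capture("wrist"); cv2.imwrite("pics/d.png",p[...,::-1])
go(.5357,.2366,.020,84.1)
E
```

```text
clock: 6.8
ee_pos: [0.535, 0.236, 0.1715]
ee_rot: [-0.16, -3.137, 0.0]
wrist_force: [-0.1, -1.2, -3.3]
finger_gap: 0.544
t 6.85 tcp [0.5348 0.2354 0.1715] yaw 84.11 tilt z [-5.e-04 -4.e-04 -1.e+00] gap 0.541 F [-0.9 -0.2 -2.6] q6 -1.06
  delta [ -0.8   1.3 151.5] turn 0.0
```

View pics/d.png

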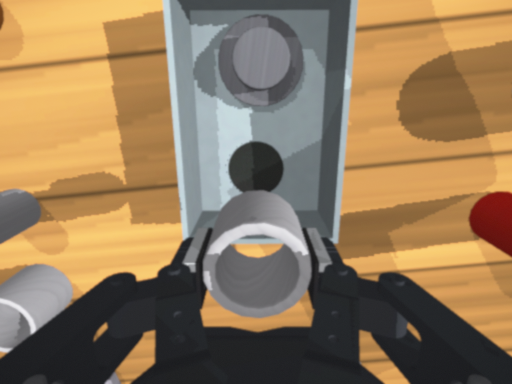

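The wrist view shows the stub held upright at about (257,255), above the free end. The pad is at (256,166) and the flange at (262,58). The gripper is aligned with the box, so I'll lower it.

```bash
python3 -m jog '{"delta_pos":[[-0.5,1,30],[-0.5,1,60],[-0.5,1,90],[-0.5,1,115],[-0.5,1,130],[-0.5,1,140],[-0.5,1,147],[-0.5,1,150],[-0.5,1,152],[-0.5,1,154]],"turn":[0,0,0,0,0,0,0,0,0,0]}'
python3 -c "
from h import *
go(.5357,.2366,.0165,84.1)"
```

```text
clock: 8.1
ee_pos: [0.5356, 0.2365, 0.0177]
ee_rot: [0.161, 3.137, -0.0]
wrist_force: [-0.1, -0.7, -2.9]
finger_gap: 0.544
t 8.1 tcp [0.5356 0.2365 0.0177] yaw 84.12 tilt z [ 1.e-04 -2.e-04 -1.e+00] gap 0.544 F [-0.1 -0.7 -2.9] q6 -1.05
  delta [-0.1  0.1  1.2] turn 0.0
```

```bash
python3 -m jog '{"delta_pos":[[0,0,0.5],[0,0,1],[0,0,1.5],[0,0,2],[0,0,2],[0,0,2],[0,0,2],[0,0,2],[0,0,2],[0,0,2]],"turn":[0,0,0,0,0,0,0,0,0,0]}'
python3 -m jog '{"delta_pos":[[0,0,0],[0,0,0],[0,0,0],[0,0,0],[0,0,0],[0,0,-15],[0,0,-40],[0,0,-75],[0,0,-115],[0,0,-160]],"turn":[0,0,0,0,0,0,0,0,0,0]}' 66
python3 - <<'E'
from h import *
go(.534,-.302,.18,71.5)
p,d=arm.capture("wrist"); cv2.imwrite("pics/e.png",p[...,::-1])
E
```

```text
clock: 9.35
ee_pos: [0.5357, 0.2366, 0.0169]
ee_rot: [0.161, 3.137, 0.0]
wrist_force: [-3.6, -1.7, 10.3]
finger_gap: 0.543
clock: 10.6
ee_pos: [0.5354, 0.2362, 0.1783]
ee_rot: [0.161, 3.137, -0.0]
wrist_force: [1.7, 0.7, -0.3]
finger_gap: 0.772
t 10.6 tcp [0.5354 0.2362 0.1783] yaw 84.11 tilt z [ 1.e-04 -3.e-04 -1.e+00] gap 0.772 F [ 1.7  0.7 -0.3] q6 -1.05
  delta [ -53.8 -535.5   -1.5] turn 0.22
```

View pics/e.png

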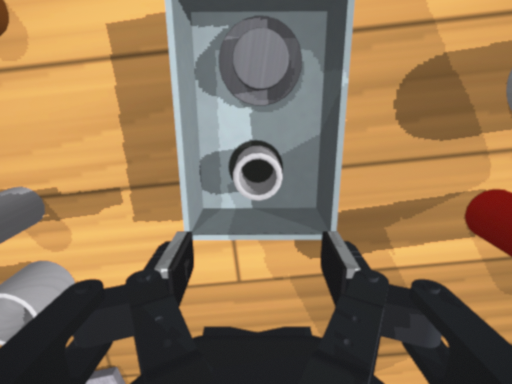

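The stub stands upright on the pad at (257,170), with the flange beside it. Now I'll move to the lid.

```bash
python3 -m jog '{"delta_pos":[[-5,-50,0],[-10,-105,0],[-16,-160,0],[-22,-215,0],[-27,-270,0],[-33,-325,0],[-38,-380,0],[-44,-435,0],[-49,-485,0],[-54,-535,0]],"turn":[0,0,0.1,0.22,0.22,0.22,0.22,0.22,0.22,0.22]}' 60
python3 - <<'E'
from h import *
c=cal("wrist"); p,d=arm.capture("wrist"); P=cloud(d,c).reshape(-1,3)
m=(np.hypot(P[:,0]-.534,P[:,1]+.302)<.09)&(P[:,2]>.04)&(P[:,2]<.065)&(d.ravel()>0); Q=P[m]
print(len(Q),cv2.minAreaRect(Q[:,:2].astype(np.float32)*1000),np.percentile(Q[:,2],95))
cv2.imwrite("pics/f.png",p[...,::-1])
go(.534,-.302,.026,71.5)
E
```

```text
clock: 11.9
ee_pos: [0.537, -0.3021, 0.1833]
ee_rot: [0.504, 3.093, 0.006]
wrist_force: [1.1, 0.6, 0.4]
finger_gap: 0.702
1699 ((533.3587646484375, -300.8764343261719), (17.827037811279297, 89.07536315917969), 71.24579620361328) 0.05718064974570308
t 11.95 tcp [ 0.5371 -0.3077  0.1835] yaw 71.43 tilt z [ 0.0093 -0.0011 -1.    ] gap 0.701 F [-0.5 -4.1  1. ] q6 -1.77
  delta [  6.2   4.1 157.5] turn -0.001
```

```bash
python3 -m jog '{"delta_pos":[[5,4,10],[5,4,40],[5,4,70],[5,4,95],[5,4,110],[5,4,115],[5,4,115],[5,4,115],[5,4,115],[5,4,115]],"turn":[0,0,0,0,0,0,0,0,0,0]}' 
python3 -c "
from h import *
go(.5338,-.3017,.026,71.4)"
```

```text
clock: 13.2
ee_pos: [0.535, -0.3026, 0.0689]
ee_rot: [0.505, 3.091, 0.0]
wrist_force: [-0.2, -0.6, -0.1]
finger_gap: 0.7
t 13.2 tcp [ 0.535  -0.3026  0.0689] yaw 71.42 tilt z [ 0.0099 -0.0015 -0.9999] gap 0.7 F [-0.2 -0.6 -0.1] q6 -1.77
  delta [ 1.8  0.4 42.9] turn 0.0
```

```bash
python3 -m jog '{"delta_pos":[[2,0,10],[2,0,20],[2,0,30],[2,0,38],[2,0,43],[2,0,43],[2,0,43],[2,0,43],[2,0,43],[2,0,43]],"turn":[0,0,0,0,0,0,0,0,0,0]}' 
python3 -m jog '{"delta_pos":[[0,0,0],[0,0,0],[0,0,0],[0,0,0],[0,0,0],[0,0,0],[0,0,0],[0,0,0],[0,0,-5],[0,0,-20]],"turn":[0,0,0,0,0,0,0,0,0,0]}' 5 80
python3 -m jog '{"delta_pos":[[0,0,-25],[0,0,-60],[0,0,-100],[0,0,-130],[0,0,-140],[0,0,-140],[0,0,-140],[0,0,-140],[0,0,-140],[0,0,-140]],"turn":[0,0,0,0,0,0,0,0,0,0]}'
python3 - <<'E'
from h import *
go(.484,.242,.186,84.1)
c=cal("side");p,d=arm.capture("side"); P=cloud(d,c).reshape(-1,3); C=p.reshape(-1,3).astype(int); cv2.imwrite("pics/g.png",p[...,::-1])
c=cal("top");p,d=arm.capture("top"); P=cloud(d,c).reshape(-1,3)
z=P[:,2];m=(np.hypot(P[:,0]-.534,P[:,1]+.302)<.17)&(z>.14)&(z<.19)&(d.ravel()>0); Q=P[m]
print(len(Q),cv2.minAreaRect(Q[:,:2].astype(np.float32)*1000),np.median(Q[:,2]))
A=np.c_[Q[:,:2],np.ones(len(Q))]; k=np.ones(len(Q),bool)
for _ in range(5):
    co=np.linalg.lstsq(A[k],Q[k,2],rcond=None)[0]; k=np.abs(A@co-Q[:,2])<.003
print("slopes",co,k.sum()); Q=Q[k];print(cv2.minAreaRect(Q[:,:2].astype(np.float32)*1000))
E
```

```text
clock: 14.45
ee_pos: [0.5335, -0.302, 0.0261]
ee_rot: [0.505, 3.09, 0.0]
wrist_force: [-0.6, 0.3, 0.0]
finger_gap: 0.7
clock: 15.7
ee_pos: [0.532, -0.3014, 0.0453]
ee_rot: [0.506, 3.093, 0.002]
wrist_force: [0.6, -0.3, -6.2]
finger_gap: 0.196
clock: 16.95
ee_pos: [0.5309, -0.3014, 0.1849]
ee_rot: [0.506, 3.094, 0.002]
wrist_force: [-0.3, -0.0, -5.1]
finger_gap: 0.198
t 16.95 tcp [ 0.5309 -0.3014  0.1849] yaw 71.43 tilt z [ 6.7e-03  1.0e-04 -1.0e+00] gap 0.198 F [-0.3 -0.  -5.1] q6 -1.77
  delta [217.5 500.1  -1.4] turn -0.221
7745 ((531.726318359375, -302.79925537109375), (164.63009643554688, 235.37063598632812), 71.47510528564453) 0.17233498909939737
slopes [-0.00210747  0.00195732  0.17396188] 7630
((531.726318359375, -302.79925537109375), (164.63009643554688, 235.37063598632812), 71.47510528564453)
```

View pics/g.png

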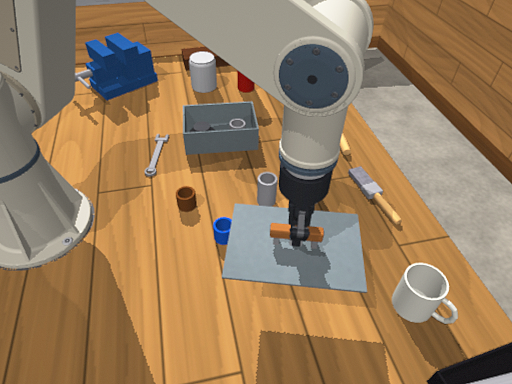

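The lid is held level with the bar centred in the jaws, and the side view at (295,250) shows it clear of everything. The box at (220,127) has the stub upright inside. Now I'll carry the lid over.

```bash
python3 -m jog '{"delta_pos":[[10,25,0],[30,70,0],[53,120,0],[75,170,0],[96,220,0],[118,270,0],[139,320,0],[161,370,0],[178,410,0],[193,445,0]],"turn":[0,0,0,0,-0.05,-0.1,-0.15,-0.2,-0.221,-0.221]}'
python3 -c "
from h import *
go(.4835,.243,.14,84.1)"
```

```text
clock: 18.3
ee_pos: [0.4896, 0.1837, 0.1851]
ee_rot: [0.16, 3.13, 0.001]
wrist_force: [1.1, 0.4, -5.9]
finger_gap: 0.196
t 18.3 tcp [0.4896 0.1837 0.1851] yaw 84.15 tilt z [ 7.8e-03  3.0e-04 -1.0e+00] gap 0.196 F [ 1.1  0.4 -5.9] q6 -1.11
  delta [12.5 58.3 45.1] turn 0.001
```

```bash
python3 -m jog '{"delta_pos":[[5,25,0],[10,45,0],[12,56,0],[12,58,10],[12,58,25],[12,58,38],[12,58,45],[12,58,45],[12,58,45],[12,58,45]],"turn":[0,0,0,0,0,0,0,0,0,0]}'
python3 - <<'E'
from h import *
go(.4835,.243,.094,84.1)
for n in("top","side"):
    c=cal(n);p,d=arm.capture(n); P=cloud(d,c).reshape(-1,3)
    cv2.imwrite(f"pics/h_{n}.png",p[...,::-1])
    z=P[:,2];m=(np.hypot(P[:,0]-.484,P[:,1]-.242)<.16)&(z>.12)&(z<.134)&(d.ravel()>0); Q=P[m]
    print(n,len(Q),cv2.minAreaRect(Q[:,:2].astype(np.float32)*1000),np.median(Q[:,2]))
E
```

```text
clock: 19.55
ee_pos: [0.4843, 0.2428, 0.1406]
ee_rot: [0.16, 3.129, 0.002]
wrist_force: [-0.2, 0.3, -5.5]
finger_gap: 0.199
t 19.55 tcp [0.4843 0.2428 0.1406] yaw 84.15 tilt z [ 8.7e-03  7.0e-04 -1.0e+00] gap 0.199 F [-0.2  0.3 -5.5] q6 -1.0
  delta [ 1.2  0.  46.6] turn 0.001
top 8720 ((485.5040588378906, 241.35391235351562), (165.4564208984375, 235.1195068359375), 84.31343078613281) 0.12785414859348349
side 2466 ((484.69482421875, 239.39688110351562), (169.85531616210938, 233.39808654785156), 84.44451141357422) 0.1269309195308067
```

```bash
python3 -m jog '{"delta_pos":[[1,1,8],[1,1,16],[1,1,24],[1,1,31],[1,1,37],[1,1,41],[1,1,44],[1,1,46],[1,1,48],[1,1,49]],"turn":[0,0,0,0,0,0,0,0,0,0]}'
python3 -c "
from h import *
go(.4835,.243,.0905,84.1)"
```

```text
clock: 20.9
ee_pos: [0.4838, 0.2439, 0.0915]
ee_rot: [0.16, 3.129, 0.002]
wrist_force: [-0.3, 0.5, -5.5]
finger_gap: 0.194
t 20.9 tcp [0.4838 0.2439 0.0915] yaw 84.15 tilt z [ 8.6e-03  6.0e-04 -1.0e+00] gap 0.194 F [-0.3  0.5 -5.5] q6 -1.0
  delta [ 0.2 -1.   1. ] turn 0.001
```

```bash
python3 -m jog '{"delta_pos":[[0,0,0.5],[0,0,1],[0,0,1.5],[0,0,1.5],[0,0,1.5],[0,0,1.5],[0,0,1.5],[0,0,1.5],[0,0,1.5],[0,0,1.5]],"turn":[0,0,0,0,0,0,0,0,0,0]}'
```

```text
clock: 22.15
ee_pos: [0.4838, 0.244, 0.0913]
ee_rot: [0.16, 3.129, 0.002]
wrist_force: [-5.8, -3.1, 12.5]
finger_gap: 0.195
```

Contact: the wrist force went from -5.5 to +12.5 N. I'll release slowly, lift clear and check.

```bash
python3 -m jog '{"delta_pos":[[0,0,0],[0,0,0],[0,0,0],[0,0,0],[0,0,0],[0,0,0],[0,0,0],[0,0,-10],[0,0,-30],[0,0,-60]],"turn":[0,0,0,0,0,0,0,0,0,0]}' 55
python3 -m jog '{"delta_pos":[[0,0,-40],[0,-20,-80],[0,-60,-120],[0,-110,-120],[0,-160,-120],[0,-210,-120],[0,-260,-120],[0,-260,-120],[0,-260,-120],[0,-260,-120]],"turn":[0,0,0,0,0,0,0,0,0,0]}'
python3 - <<'E'
from h import *
ims=[]
for n in("top","side"):
    c=cal(n);p,d=arm.capture(n); P=cloud(d,c).reshape(-1,3); ims.append(p)
    z=P[:,2];m=(np.hypot(P[:,0]-.484,P[:,1]-.242)<.16)&(z>.072)&(z<.087)&(d.ravel()>0); Q=P[m]
    co=np.linalg.lstsq(np.c_[Q[:,:2],np.ones(len(Q))],Q[:,2],rcond=None)[0]
    print(n,len(Q),cv2.minAreaRect(Q[:,:2].astype(np.float32)*1000),np.median(Q[:,2]),co[:2])
cv2.imwrite("pics/i.png",cv2.resize(np.vstack(ims),(400*2-200,900))[...,::-1][:0] if 0 else np.hstack([cv2.resize(i,(400,300)) for i in ims])[...,::-1])
go(.48,0,.2,84)
E
```

```text
clock: 23.4
ee_pos: [0.4828, 0.2437, 0.152]
ee_rot: [0.16, 3.13, 0.001]
wrist_force: [1.6, 0.2, 0.0]
finger_gap: 0.646
clock: 24.65
ee_pos: [0.4555, -0.014, 0.2719]
ee_rot: [0.158, 3.13, 0.001]
wrist_force: [-0.3, -0.9, -0.1]
finger_gap: 0.647
top 6 ((601.9166870117188, 312.301513671875), (1.7534767389297485, 12.771933555603027), 76.46665954589844) 0.07875657953841192 [-0.2351566  -1.17451278]
side 2363 ((484.46112060546875, 240.9577178955078), (170.85694885253906, 233.242919921875), 84.35600280761719) 0.07763621181253111 [-0.00035339  0.00149239]
t 24.75 tcp [ 0.4555 -0.014   0.2718] yaw 84.25 tilt z [ 7.7e-03  4.0e-04 -1.0e+00] gap 0.645 F [-0.8  0.2 -0.1] q6 -1.51
  delta [-22.4  16.3  71.9] turn 0.004
```

View pics/i.png

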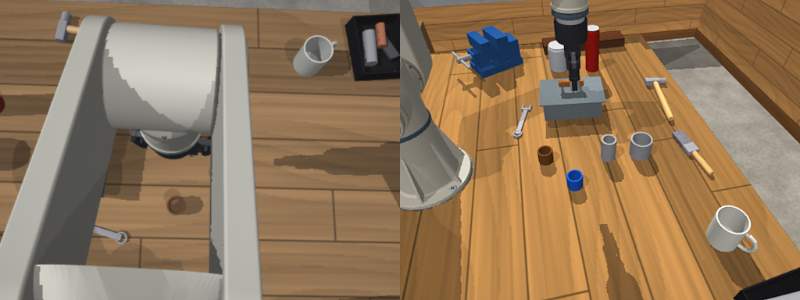

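```bash
python3 -c "
from bench import arm
print(arm.finish_job())"
```

```text
the job is handed in; nothing more can be done
None
```

The short grey offcut is standing on the pad in the free end of the box, beside the flange, and the lid is on, handle up. I handed the job in at about 25 s of the 62 s allowed; no verdict was reported.

- **Offcut:** I lowered it until the wrist force showed it touching the floor, then let go. The wrist picture afterwards showed it upright on the pad, with the flange still beside it.
- **Lid:** I lowered it onto the rim (the wrist force went from -5.5 N to +12.5 N at contact), then released it and backed the arm away.
- **Last check, side camera:**
  - The lid's centre is within about 1 mm of the box's, and it is turned about 0.01 rad from the box.
  - Its tilt is under 0.002 rad.
  - The plate's top reads 77.6 mm, which puts the underside at about 74 mm. That matches the rim as the same camera saw it.
- **Check that failed:** the arm blocked the top camera in the final look, so it could not confirm the lid. Before the final lowering, top and side agreed on the lid's position to about 2 mm.

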